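# Index the hub to its next hole: home, three clicks, hold

## Task

The hub on the indexing jig has its first hole and needs the second: take the black wing knob on top, turn it back anticlockwise (seen from above) until the plate comes up against its stop, then clockwise by feel, counting the clicks, to the third one. Finish still gripping the knob, the plate at rest and fully seated in that third notch, because the ball alone will not hold it while I drill. Leave the other things on the bench where they lie.

Things in the scene. Friction and masses are not known exactly. Their poses are not given: they have to be found in the camera images.
- index_plate (a joint): Turn of index plate, hub and wing knob together about the jig's upright axis, rad, clockwise from above positive. 0: plate against its stop, a hard end, also a notch. A notch every 0.349 (20 degrees): first click 0.349, second 0.698, third 1.047, more beyond. Starts somewhere from the second notch to the fourth, mostly in one; stays in a notch when let go, so re-gripping is possible.
- wing_knob (a point): Black wing (bar) knob on top of the jig, fixed to the index plate; bar 64 mm long (x), 14 mm thick (y), 26 mm high. Origin on the turning axis (z, up) at mid-height of the bar, 120 mm above the bench: grip the bar across its thickness from above. Under the bar a 13 mm stem; clear down to a 24 mm collar 29 mm below the origin; hub top 38 mm below, all else of the jig lower.
- ball (a point): Sprung steel ball (12 mm) that rides on the plate's scalloped rim, where it stands drawn back. Leaving a notch takes about 0.25 Nm at once, fading to nothing on the crest half-way (10 degrees), after which the ball pulls the plate on into the next notch as hard; at rest in a notch the torque is nil. More than 0.4 Nm against the hand means the end stop.
- stop_finger (a point): Fixed steel finger of the stop, tip 12 mm wide reaching over the plate's rim (point on its tip, 53 mm above the bench). At the end stop the plate's dog, an 8 mm upright pin 53 mm from the axis, lies against it.
- jig: Indexing jig bolted down: plywood base 245 x 240 x 18 mm with a small black star knob in each corner (hold-downs, leave them), scalloped aluminium plate 130 mm across, beech hub 90 mm across clamped on it. Origin on the plate's axis at bench height; z up, x towards the drill guide block (84 mm high, 85 to 123 mm from the axis), +y to the ball's block, -y to the stop post (60 mm). Does not move.
- hub_tray: Low plywood tray 130 x 230 x 45 mm beside the jig, fixed, holding two hubs; origin under its middle.
- hub_a_mid (a point): bare beech hub, 90 mm across, 34 mm thick, lying in the tray; the point is its centre. Bystander.
- hub_b_mid (a point): a second bare hub like it, in the same tray; the point is its centre. Bystander.
- glue_bottle: white glue bottle, 68 mm across, 185 mm tall, standing on the left of the bench; origin at its underside. Bystander.
- pencil: flat carpenter's pencil, about 110 x 14 x 7 mm, lying on the jig's base board on the side away from the drill guide; origin at its underside, x along it. Bystander.
- f_clamp: screw clamp 300 mm long lying on the bench; origin on its bar, x along the bar. Bystander.
- roller: hand roller, white roll 110 mm long and 38 mm across on a wire with a wooden handle; origin under the roll. Bystander.
- try_square: try square, wooden stock 110 mm, steel blade 160 mm, 16 mm high, lying flat near the robot; origin under its stock. Bystander.
- screwdriver: screwdriver lying on the bench; x along it. Bystander.

How it is judged:
On the way, in this order (a step that is already met when the one before it is completed fails the run):
1. the plate is turned back against its stop with the wing knob (value of joint index_plate below 0.06 rad and contact force between the fingers and index_plate_c22 above 1 N), for 0.1 s.
2. the plate stands in the third notch from the stop, held by the knob (value of joint index_plate between 0.977 and 1.117 rad and velocity of joint index_plate between -0.08 and 0.08 rad/s and contact force between the fingers and index_plate_c22 above 5 N), for 0.3 s.
At the end, for the whole second after the job is handed in: The index plate rests in the third notch from its stop (60 degrees, within 4 degrees), still (under 0.08 rad/s), and the fingers still press on the wing knob with more than 5 N (all of step 2); the arm keeps its last pose, push and grip.
It fails at once if a bystander was shifted by more than 25 mm (distance of any of hub_a_mid, hub_b_mid, glue_bottle, pencil, f_clamp, roller, try_square, screwdriver from where it was at the start of the episode above 0.025 m).
It also fails if it takes over 58 s, if anything falls off the work surface, if the arm or the gripper's body presses on something with over 40 N, if the wrist force passes 120 N, or if a joint passes its speed limit or range.

## Robot

A 7-joint arm with a two-finger parallel gripper is mounted at the origin on the work surface. World frame = base frame: x ahead of the robot, y to its left, z up, the work surface at z = 0. Lengths are in m, angles in rad, forces in N, time in s.
With the tool pointing down it reaches from about 0.4 to 0.9 m from the base axis. Payload 5.5 kg.
Tool frame: the origin (TCP) lies midway between the tips of the shut fingers; the grasp point (between the pads) lies 19 mm behind it; z points along the fingers, y is the direction in which the jaws open and shut (so a half turn about z gives the same grasp; the last joint's range is limited). The gripper opens to 85 mm and grips with 20 to 120 N. Pads are 22 mm wide; open, the fingers measure 114 mm over their backs; the gripper's body (76 mm by 85 mm) begins 54 mm behind the grasp point. The pads swing forward as they close: fully open they stand 13 mm farther back than shut.
Start: joints at [1.483, 0.501, -0.427, 1.55, 0.221, 1.138, -0.21], TCP at [0.223, -0.61, 0.231] pointing down, gripper open.
Joint ranges: [-2.88, 2.88], [-0.31, 2.03], [-1.54, 1.56], [0.2, 2.42], [-1.41, 4.55], [0.19, 2.02], [-2.57, 2.57]. Speed limits (rad/s): [2.57, 2.57, 3.14, 3.14, 3.14, 3.14, 3.14].

## Interface

Orientations are given as a unit quaternion [x, y, z, w].
In Python, from rig import arm gives the robot as it stands. The module is installed in compiled form; this text tells all that it offers.
- The arm moves only by the tool jog_arm, never from a script. Its argument "rows" is one flat list of numbers, 7 for each row, row after row: the shift along the tool's x, y, z in mm, then the turn, a rotation vector about the tool's x, y, z in rad, then the opening, from 0 (shut) to 1 (fully open). In form: [x, y, z, ax, ay, az, grip, x, y, z, ax, ay, az, grip, ...]. A call has 1 to 20 rows; each row is the pose to reach, as a shift and turn from the pose commanded when the call began, along the tool's axes at that moment; what a row does not reach only later rows make up. A row lasts 1/8 s, in which the tool goes at most 62.5 mm and 10.7 degrees, less where a joint would pass 70% of its speed; a pose out of reach is approached as far as the arm can. A call with a gripper value outside its range is refused whole. The fingers move at their own pace and stop on an object; the grip force is fixed at half the most. Time passes only in rows, so rows that repeat a pose let the fingers close. It gives the time, the measured TCP pose, the force and the opening at its end, in the units of the state.
- arm.state(): the state, without advancing time (a new reading comes with each control period).
- arm.camera(name): name is "side" or "top" or "wrist"; returns a dict with "color" (480x640x3 uint8, blue, green, red), "fx", "fy", "cx", "cy" (pixels), "R" (3x3) and "t" (3): a world point X has camera coordinates R X + t. Camera axes: x right, y down, z forward; pixel columns grow to the right and rows downward; lengths in m; the calibration is good to about 2 mm. A picture is of the moment at which its call begins. There is no depth.
- arm.hand_in(): hands the job in, once; it reports no verdict.
The state is a dict: "time": time; "joint_positions": joint angles; "joint_vel": joint speeds; "tau": joint torques, N m; "position": TCP position; "tcp_rot": TCP orientation; "ft_force": force on the tool from outside, world axes, zero at the start; "moment": the same for the moment, N m; "gripper_width": finger opening in m.
Only numpy, scipy, OpenCV 4.12 (cv2) and the standard library are available. Lean on these libraries where they do the work, as an engineer would, in place of code of your own. Each camera call takes 0.05 s, during which the arm holds its last target. There are 200 camera calls.

## Working session

There is one attempt and no reset: what is moved stays moved. The work goes in short steps, Python scripts to look and compute and a tool call to move; the robot and the scene stay as the last step left them, time stands still between calls to the robot, and variables do not carry over. Pictures are saved under pics/ and viewed, about 8 in all and at most 12, crops included, and the job is handed in when it is done.

Besides the shell and the picture viewer there is one more tool, called after "Request:" as name(argument=value, ...) on one line, values as JSON. jog_arm: Moves the arm, as the interface text tells. Its arguments: {"type":"object","properties":{"rows":{"type":"array"}},"required":["rows"]}

```bash
mkdir -p pics; python3 - <<'E'
from rig import arm
import cv2
s=arm.state()
for k in s: print(k,s[k])
for n in("top","side"):
    c=arm.camera(n); cv2.imwrite(f"pics/{n}0.png",c["color"])
    print(n,c["fx"],c["fy"],c["cx"],c["cy"],c["R"],c["t"])
E
```

```text
time 0.0
joint_positions [ 1.48323362  0.50186255 -0.42681412  1.55147111  0.22081633  1.13829125
 -0.21026653]
joint_vel [ 2.85240853e-04 -1.22388345e-03 -4.16398449e-04 -5.25070517e-04
 -3.52038407e-05 -5.64573629e-04  9.38653194e-04]
tau [ 2.40698409e-05 -5.69525027e+01 -5.81621826e+00 -2.80942565e+01
  1.06526035e-02  1.19531091e-02 -2.73302430e-05]
position [ 0.22307595 -0.60977318  0.23024338]
tcp_rot [ 9.84649168e-01  1.74542396e-01 -1.39401295e-04 -9.74308980e-04]
ft_force [0.43020904 0.55601813 0.07631233]
moment [ 0.02501417 -0.00656156  0.01080368]
gripper_width 0.08559476929260608
top 523.5178588129457 523.5178588129457 318.4394206021817 235.19595889157378 [[-0.02127125 -0.9991306  -0.03585505]
 [-0.9836374   0.02733182 -0.17807425]
 [ 0.17889941  0.03148051 -0.9833636 ]] [0.03512776 0.51160584 1.19861036]
side 570.0217201696598 570.0217201696598 304.3895554154881 232.3989022896023 [[-0.98333405 -0.18151298  0.01035269]
 [-0.13672947  0.70078952 -0.7001422 ]
 [ 0.11982984 -0.68988919 -0.71392837]] [0.5133211  0.15764944 1.49452823]
```

View pics/top0.png

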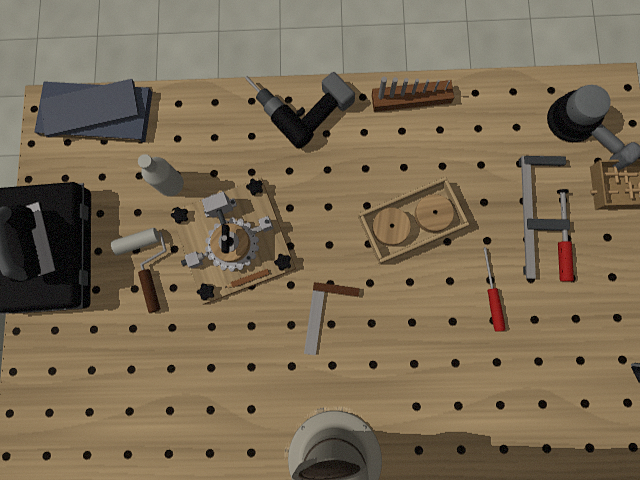

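View pics/side0.png

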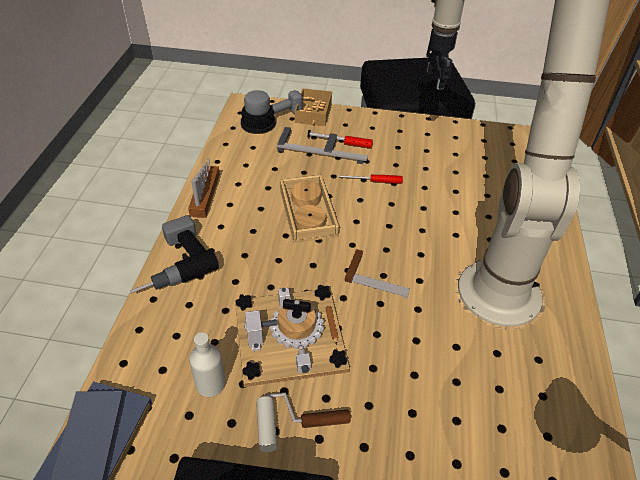

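Top view: the jig is at about (230,240), with the knob near (226,238). The tray is at (415,220) and the glue bottle at (160,175). Side view: the knob is at about (297,304). I'll zoom in on both.

```bash
python3 - <<'E'
import cv2,numpy as np
a=cv2.imread("pics/top0.png")[185:295,170:300]; b=cv2.imread("pics/side0.png")[275:385,235:365]
print(a.shape)
im=np.vstack([cv2.resize(x,None,fx=5,fy=5,interpolation=cv2.INTER_CUBIC) for x in(a,)])
im2=cv2.resize(b,None,fx=5,fy=5,interpolation=cv2.INTER_CUBIC)
cv2.imwrite("pics/z_top.png",im);cv2.imwrite("pics/z_side.png",im2)
E
```

```text
(110, 130, 3)
```

View pics/z_top.png

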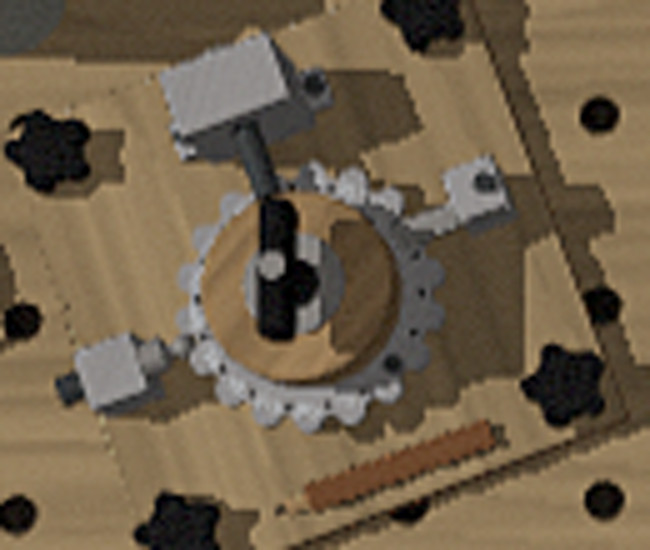

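View pics/z_side.png

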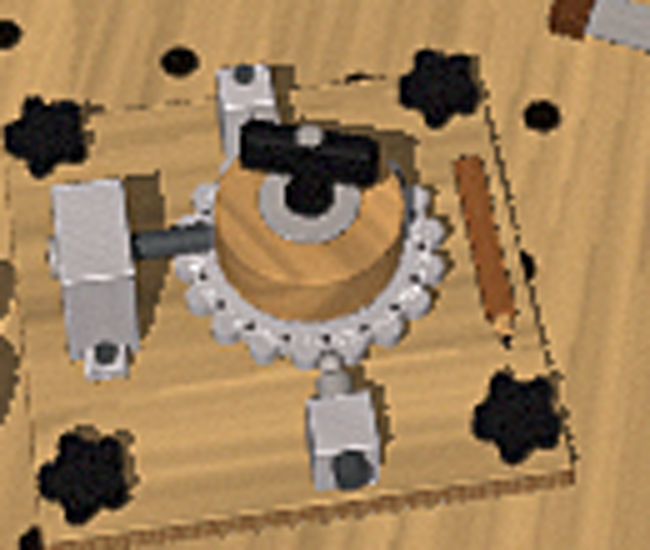

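The top crop shows the bar running vertically, (279,197) to (276,340), with its cap at (271,266). The dog pin is at (393,363) and the stop finger tip at about (410,228). In the side crop the cap is at (311,135) and the bar runs from (245,145) to (378,165). Next I'll fit the knob pose in both views.

```bash
cat > h.py <<'E'
import numpy as np,cv2
from scipy.optimize import minimize, least_squares
from rig import arm
def proj(c,X):
    p=np.atleast_2d(X)@np.array(c["R"]).T+np.array(c["t"]); return np.c_[c["fx"]*p[:,0]/p[:,2]+c["cx"],c["fy"]*p[:,1]/p[:,2]+c["cy"]]
def onplane(c,uv,z):
    R,t=np.array(c["R"]),np.array(c["t"]); o=-R.T@t
    d=R.T@np.array([(uv[0]-c["cx"])/c["fx"],(uv[1]-c["cy"])/c["fy"],1]); return o+d*(z-o[2])/d[2]
S=8
def boxhull(c,x,y,yaw,x0,y0):
    P=np.array([[i*.032,j*.007,.12+k*.013] for i in(-1,1) for j in(-1,1) for k in(-1,1)])
    a=np.linspace(0,6.28,16); cyl=np.array([[.0065*np.cos(q),.0065*np.sin(q),z] for q in a for z in(.091,.11)])
    r=np.array([[np.cos(yaw),-np.sin(yaw),0],[np.sin(yaw),np.cos(yaw),0],[0,0,1]])
    m=np.zeros((60*S,60*S),np.uint8)
    for Q in(P,cyl):
        h=cv2.convexHull((proj(c,Q@r.T+[x,y,0])-[x0,y0]).astype(np.float32)*S)
        cv2.fillConvexPoly(m,h.astype(np.int32),255)
    return cv2.resize(m,(60,60),interpolation=cv2.INTER_AREA)/255.
E
python3 - <<'E'
from h import *
T=arm.camera("top");D=arm.camera("side")
t,s=(170+271/5,185+266/5),(235+311/5,275+135/5)
f=lambda X:np.r_[proj(T,X)[0]-t,proj(D,X)[0]-s]
r=least_squares(f,[.5,.2,.13]);print("cap",r.x,r.fun)
dog=onplane(T,(170+393/5,185+363/5),.06);fin=onplane(T,(170+410/5,185+228/5),.053)
best=None
data=[]
for c,p in((T,t),(D,s)):
    x0,y0=int(p[0])-30,int(p[1])-25
    g=c["color"][y0:y0+60,x0:x0+60].max(2).astype(float)
    data.append((c,x0,y0,np.clip((75-g)/35,0,1)))
def cost(v):
    e=0
    for c,x0,y0,d in data:
        m=boxhull(c,*v,x0,y0); w=cv2.dilate(m,np.ones((7,7)))>0
        e+=((m-d)**2)[w].sum()
    return e
for y0 in(-.4,-.2,0,.2,.4):
    q=minimize(cost,[r.x[0],r.x[1],y0],method="Nelder-Mead",options=dict(initial_simplex=[[r.x[0],r.x[1],y0],[r.x[0]+.004,r.x[1],y0],[r.x[0],r.x[1]+.004,y0],[r.x[0],r.x[1],y0+.15]]))
    print(q.x,q.fun)
    if best is None or q.fun<best.fun: best=q
x,y,w=best.x
for n,P in(("dog",dog),("fin",fin)): print(n,P,np.hypot(P[0]-x,P[1]-y),np.degrees(np.arctan2(P[1]-y,P[0]-x)))
# guide block & ball block directions
for n,uv,z in(("guide",(225,82),.084),("ball",(110,372),.06),("stop",(475,185),.06)):
    P=onplane(T,(170+uv[0]/5,185+uv[1]/5),z);print(n,P,np.degrees(np.arctan2(P[1]-y,P[0]-x)))
E
```

```text
cap [0.4968248  0.2299505  0.13090785] [ 0.0042135  -0.36219293  0.3563748   0.10446314]
[0.49767127 0.2292008  0.02631012] 205.29253929022587
[0.49763079 0.22994573 0.05519994] 205.66691398127875
[0.49774001 0.23020562 0.03062742] 202.7861758036548
[0.497668   0.23030841 0.01696031] 202.56820249668493
[0.49759901 0.22930479 0.04891805] 205.04184889642133
dog [0.46102862 0.18714977 0.06      ] 0.056613705030312315 -130.32947838834272
fin [0.52665699 0.18036022 0.053     ] 0.05775104758261867 -59.86992478927711
guide [0.59296033 0.26283289 0.084     ] 18.845424072256385
ball [0.46026464 0.32102983 0.06      ] 112.40576781725947
stop [0.54519618 0.14826943 0.06      ] -59.91471699086256
```

The turning axis is at about (0.498, 0.230) with the bar at yaw about 0.03. The dog is about 70° from the finger, less roughly 11° for their widths, so the plate probably starts in notch 3. I'll move to a hover over the knob through a waypoint that keeps a safe radius.

Request:
jog_arm(rows=[448,-272,-10,0,0,0.16,1,448,-272,-10,0,0,0.16,1,448,-272,-10,0,0,0.16,1,448,-272,-10,0,0,0.16,1,448,-272,-10,0,0,0.16,1,448,-272,-10,0,0,0.16,1,448,-272,-10,0,0,0.16,1,448,-272,-10,0,0,0.16,1,448,-272,-10,0,0,0.16,1,547,-694,-10,0,0,0.32,1,547,-694,-10,0,0,0.32,1,547,-694,-10,0,0,0.32,1,547,-694,-10,0,0,0.32,1,547,-694,-10,0,0,0.32,1,547,-694,-10,0,0,0.32,1,547,-694,-10,0,0,0.32,1,547,-694,-10,0,0,0.32,1,547,-694,-10,0,0,0.32,1,547,-694,-10,0,0,0.32,1,547,-694,-10,0,0,0.32,1])

```text
time: 2.7
position: [0.4992, 0.2276, 0.2412]
tcp_rot: [1.0, 0.014, -0.0, 0.0]
ft_force: [-0.0, 0.8, -0.1]
gripper_width: 0.0855
```

```bash
python3 - <<'E'
from h import *
s=arm.state();print(s["time"],s["position"],s["tcp_rot"],s["joint_positions"],s["moment"])
c=arm.camera("wrist");im=c["color"].copy()
for yaw,col in((.03,(0,255,0)),):
    for k in(.133,.107):
        P=np.array([[.4976+i*.032*np.cos(yaw)-j*.007*np.sin(yaw),.23+i*.032*np.sin(yaw)+j*.007*np.cos(yaw),k] for i,j in((-1,-1),(-1,1),(1,1),(1,-1))])
        cv2.polylines(im,[proj(c,P).astype(int)],True,col,1)
cv2.imwrite("pics/w1.png",im)
E
```

```text
2.7 [0.49915149 0.22756895 0.24120908] [ 9.99902657e-01  1.39486175e-02 -4.54336875e-06  3.36093567e-04] [ 0.11689824  0.3619764  -0.73523064  1.78973529  0.27130378  1.09380929
 -2.25514591] [-0.0381648   0.01892266 -0.01459553]
```

View pics/w1.png

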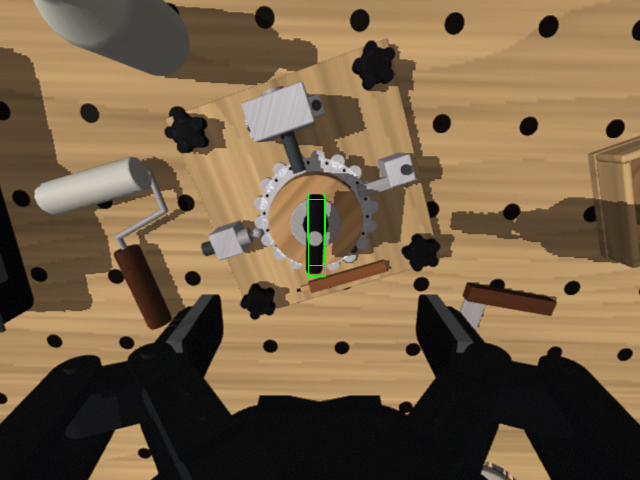

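The wrist view shows the bar upright in the image, about x 307–326 and y 195–273, matching the green prediction within about 2 mm. I'll refit in this view.

```bash
python3 - <<'E'
from h import *
c=arm.camera("wrist"); x0,y0=290,185
R,t=np.array(c["R"]),np.array(c["t"])
from h import S
N=110
def hull(x,y,yaw):
    P=np.array([[i*.032,j*.007,.12+k*.013] for i in(-1,1) for j in(-1,1) for k in(-1,1)])
    r=np.array([[np.cos(yaw),-np.sin(yaw),0],[np.sin(yaw),np.cos(yaw),0],[0,0,1]])
    m=np.zeros((N*S,N*S),np.uint8)
    cv2.fillConvexPoly(m,cv2.convexHull(((proj(c,P@r.T+[x,y,0])-[x0,y0])*S).astype(np.float32)).astype(np.int32),255)
    return cv2.resize(m,(N,N),interpolation=cv2.INTER_AREA)/255.
g=c["color"][y0:y0+N,x0:x0+N].max(2).astype(float);d=np.clip((75-g)/35,0,1)
d[39:62,12:40]=np.where(d[39:62,12:40]<1,1,1) if False else d[39:62,12:40]
def cost(v):
    m=hull(*v);w=cv2.dilate(m,np.ones((9,9)))>0;return ((m-d)**2)[w].sum()
for a in(-.1,0,.1):
    v=np.array([.4976,.23,a]);q=minimize(cost,v,method="Nelder-Mead",options=dict(initial_simplex=[v,v+[.004,0,0],v+[0,.004,0],v+[0,0,.1]]));print(q.x,q.fun)
# cap centre ray at z=.134
print(onplane(c,(315,238),.134))
# dog in wrist?  crop for printing
E
```

```text
[ 0.49761862  0.23114429 -0.01169002] 417.72516912647404
[ 0.49767874  0.23099828 -0.00367522] 416.599999686149
[ 0.49769553  0.23092845 -0.00272539] 416.3679460803929
[0.49896825 0.23147    0.134     ]
```

Request:
jog_arm(rows=[-1,-2,50,0,0,0.01,1,-1,-2,95,0,0,0.01,1,-1,-2,120,0,0,0.01,1,-1,-2,137,0,0,0.01,1,-1,-2,137,0,0,0.01,1,-1,-2,137,0,0,0.01,1,-1,-2,137,0,0,0.01,1])

```text
time: 3.68
position: [0.4984, 0.2317, 0.1056]
tcp_rot: [1.0, 0.01, 0.001, -0.0]
ft_force: [-0.3, 0.4, -0.2]
gripper_width: 0.0858
```

```bash
python3 - <<'E'
from h import *
s=arm.state();print(s["time"],s["position"],s["tcp_rot"],s["ft_force"],s["moment"])
E
```

```text
3.675 [0.49843946 0.23170666 0.10556055] [ 9.99945945e-01  1.03325960e-02  1.10218580e-03 -3.60456910e-04] [-0.27051472  0.43791668 -0.23663525] [ 0.00688535  0.05207702 -0.04169072]
```

Down in place. I'll close the jaws, moving 2 mm lower as well.

Request:
jog_arm(rows=[0,1,2,0,0,0,0.5,0,1,2,0,0,0,0.2,0,1,2,0,0,0,0,0,1,2,0,0,0,0,0,1,2,0,0,0,0,0,1,2,0,0,0,0,0,1,2,0,0,0,0,0,1,2,0,0,0,0])

```text
time: 4.68
position: [0.4976, 0.2311, 0.1025]
tcp_rot: [1.0, 0.011, 0.0, -0.001]
ft_force: [-1.2, 4.7, 1.7]
gripper_width: 0.0134
```

```bash
cat > st.py <<'E'
from h import *
s=arm.state();q=s["tcp_rot"]
print(round(s["time"],2),"pos",np.round(s["position"],4),"yaw",round(2*np.arctan2(q[1],q[0]),4),"F",np.round(s["ft_force"],1),"M",np.round(s["moment"],3),"w",round(s["gripper_width"],4),"J",np.round(s["joint_positions"],2),"tau7",np.round(s["tau"][6],3))
E
python3 st.py
```

```text
4.67 pos [0.4976 0.2311 0.1025] yaw 0.0212 F [-1.2  4.7  1.7] M [ 0.811  0.246 -0.402] w 0.0134 J [ 0.02  0.54 -0.65  1.91  0.43  0.84 -2.39] tau7 0.389
```

Gripped, 13.4 mm wide. Now I'll turn anticlockwise (negative about tool z), checking the moment along the way.

Request:
jog_arm(rows=[0,0,0,0,0,-0.06,0,0,0,0,0,0,-0.12,0,0,0,0,0,0,-0.18,0,0,0,0,0,0,-0.24,0,0,0,0,0,0,-0.3,0,0,0,0,0,0,-0.35,0,0,0,0,0,0,-0.35,0,0,0,0,0,0,-0.35,0,0,0,0,0,0,-0.35,0])

```text
time: 5.8
position: [0.4975, 0.2314, 0.1026]
tcp_rot: [0.983, 0.185, 0.0, -0.001]
ft_force: [-1.1, 4.9, 1.4]
gripper_width: 0.0127
```

```bash
python3 st.py
```

```text
5.8 pos [0.4975 0.2314 0.1026] yaw 0.372 F [-1.1  4.9  1.4] M [ 0.908  0.124 -0.201] w 0.0127 J [ 0.08  0.56 -0.73  1.9   0.49  0.86 -2.09] tau7 0.22
```

Request:
jog_arm(rows=[0,0,0,0,0,-0.06,0,0,0,0,0,0,-0.12,0,0,0,0,0,0,-0.18,0,0,0,0,0,0,-0.24,0,0,0,0,0,0,-0.3,0,0,0,0,0,0,-0.35,0,0,0,0,0,0,-0.35,0,0,0,0,0,0,-0.35,0])

```text
time: 6.8
position: [0.4974, 0.2316, 0.1026]
tcp_rot: [0.936, 0.353, 0.001, -0.001]
ft_force: [-2.5, 5.7, 0.6]
gripper_width: 0.0131
```

```bash
python3 st.py
```

```text
6.8 pos [0.4974 0.2316 0.1026] yaw 0.7222 F [-2.5  5.7  0.6] M [ 1.006  0.18  -0.202] w 0.0131 J [ 0.14  0.59 -0.81  1.9   0.55  0.88 -1.79] tau7 0.22
```

Request:
jog_arm(rows=[0,0,0,0,0,-0.06,0,0,0,0,0,0,-0.12,0,0,0,0,0,0,-0.17,0,0,0,0,0,0,-0.21,0,0,0,0,0,0,-0.25,0,0,0,0,0,0,-0.28,0,0,0,0,0,0,-0.28,0])

```text
time: 7.68
position: [0.4972, 0.2318, 0.1026]
tcp_rot: [0.877, 0.481, 0.001, -0.001]
ft_force: [-1.8, 4.6, 1.7]
gripper_width: 0.0131
```

```bash
python3 st.py
```

```text
7.67 pos [0.4972 0.2318 0.1026] yaw 1.0041 F [-1.8  4.6  1.7] M [1.02  0.173 0.277] w 0.0131 J [ 0.18  0.62 -0.87  1.9   0.6   0.9  -1.55] tau7 -0.162
```

Request:
jog_arm(rows=[0,0,0,0,0,-0.02,0,0,0,0,0,0,-0.03,0,0,0,0,0,0,-0.04,0,0,0,0,0,0,-0.04,0])

```text
time: 8.18
position: [0.4972, 0.2318, 0.1026]
tcp_rot: [0.867, 0.499, 0.001, -0.001]
ft_force: [-1.5, 5.9, 2.0]
gripper_width: 0.0129
```

```bash
python3 st.py
```

```text
8.18 pos [0.4972 0.2318 0.1026] yaw 1.044 F [-1.5  5.9  2. ] M [1.032 0.228 0.296] w 0.0129 J [ 0.19  0.62 -0.88  1.9   0.61  0.91 -1.52] tau7 -0.276
```

Request:
jog_arm(rows=[0,0,0,0,0,-0.02,0,0,0,0,0,0,-0.03,0,0,0,0,0,0,-0.04,0,0,0,0,0,0,-0.04,0])

```text
time: 8.68
position: [0.4972, 0.2318, 0.1026]
tcp_rot: [0.858, 0.514, 0.001, -0.001]
ft_force: [-2.6, 6.6, 2.2]
gripper_width: 0.0137
```

```bash
python3 st.py
```

```text
8.68 pos [0.4972 0.2318 0.1026] yaw 1.0797 F [-2.6  6.6  2.2] M [ 1.194  0.344 -1.029] w 0.0137 J [ 0.2   0.63 -0.89  1.9   0.61  0.91 -1.48] tau7 1.108
```

A moment of −1.03 Nm at yaw 1.08 is well over 0.4, so this is the end stop, where the dog estimate put it. I'll confirm by sight.

```bash
python3 - <<'E'
from h import *
a=arm.camera("side");c=arm.camera("wrist")
cv2.imwrite("pics/z2.png",np.hstack([cv2.resize(a["color"][275:385,235:345],(400,400)),cv2.resize(c["color"][80:480,120:520],(400,400))]))
E
python3 st.py
```

```text
8.78 pos [0.4972 0.2318 0.1026] yaw 1.0797 F [-2.1  6.8  2.8] M [ 1.243  0.322 -1.06 ] w 0.013 J [ 0.2   0.63 -0.89  1.9   0.61  0.91 -1.48] tau7 1.071
```

View pics/z2.png

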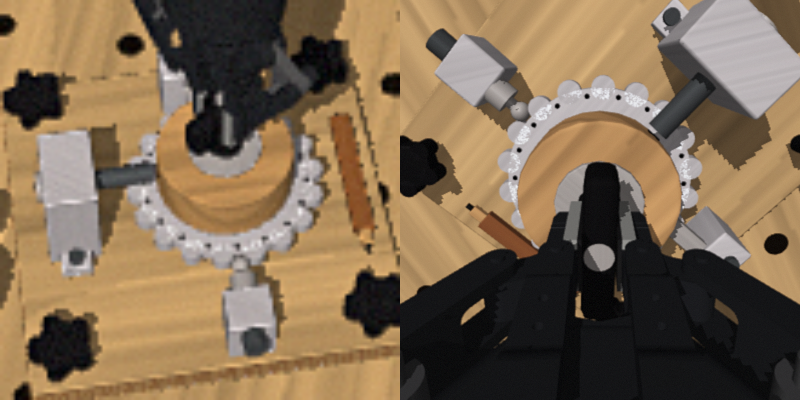

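Side view: the dog is hidden behind the hub, as it should be at the stop. Wrist view: the bar sits centred between the pads at about (600,240). The stop is reached, so now I'll go clockwise, counting clicks by sampling the moment inside the first pitch.

Request:
jog_arm(rows=[0,0,0,0,0,0.05,0,0,0,0,0,0,0.1,0,0,0,0,0,0,0.1,0])

```text
time: 9.15
position: [0.4972, 0.2317, 0.1026]
tcp_rot: [0.882, 0.472, 0.001, -0.001]
ft_force: [-1.4, 5.1, 1.2]
gripper_width: 0.013
```

```bash
python3 st.py
```

```text
9.15 pos [0.4972 0.2317 0.1026] yaw 0.9829 F [-1.4  5.1  1.2] M [1.042 0.197 0.14 ] w 0.013 J [ 0.18  0.62 -0.86  1.9   0.6   0.9  -1.57] tau7 -0.315
```

Request:
jog_arm(rows=[0,0,0,0,0,0.06,0,0,0,0,0,0,0.12,0,0,0,0,0,0,0.18,0,0,0,0,0,0,0.18,0])

```text
time: 9.65
position: [0.4974, 0.2317, 0.1026]
tcp_rot: [0.921, 0.39, 0.001, -0.001]
ft_force: [-0.1, 5.6, 1.3]
gripper_width: 0.0133
```

```bash
python3 st.py
```

```text
9.65 pos [0.4974 0.2317 0.1026] yaw 0.8018 F [-0.1  5.6  1.3] M [ 1.037  0.178 -0.201] w 0.0133 J [ 0.15  0.6  -0.82  1.9   0.56  0.89 -1.72] tau7 -0.027
```

Request:
jog_arm(rows=[0,0,0,0,0,0.06,0,0,0,0,0,0,0.12,0,0,0,0,0,0,0.17,0,0,0,0,0,0,0.17,0])

```text
time: 10.15
position: [0.4974, 0.2316, 0.1026]
tcp_rot: [0.95, 0.311, 0.001, -0.001]
ft_force: [-0.1, 5.6, 1.3]
gripper_width: 0.013
```

```bash
python3 st.py
```

```text
10.15 pos [0.4974 0.2316 0.1026] yaw 0.6327 F [-0.1  5.6  1.3] M [1.003 0.212 0.161] w 0.013 J [ 0.13  0.59 -0.79  1.9   0.53  0.87 -1.87] tau7 -0.319
```

Request:
jog_arm(rows=[0,0,0,0,0,0.06,0,0,0,0,0,0,0.12,0,0,0,0,0,0,0.18,0,0,0,0,0,0,0.18,0])

```text
time: 10.65
position: [0.4975, 0.2315, 0.1026]
tcp_rot: [0.975, 0.224, 0.001, -0.001]
ft_force: [-1.2, 4.8, 2.0]
gripper_width: 0.0129
```

```bash
python3 st.py
```

```text
10.65 pos [0.4975 0.2315 0.1026] yaw 0.4518 F [-1.2  4.8  2. ] M [ 0.944  0.184 -0.192] w 0.0129 J [ 0.1   0.57 -0.74  1.9   0.5   0.86 -2.02] tau7 -0.026
```

Clear pattern: the ball resists at 0.98 and pulls on at 0.80, then click 1 near 0.71. It resists again at 0.63 and pulls on at 0.45, with click 2 due near 0.36. Continuing.

Request:
jog_arm(rows=[0,0,0,0,0,0.06,0,0,0,0,0,0,0.12,0,0,0,0,0,0,0.17,0,0,0,0,0,0,0.17,0])

```text
time: 11.15
position: [0.4975, 0.2313, 0.1025]
tcp_rot: [0.99, 0.141, 0.0, -0.0]
ft_force: [-0.6, 4.7, 0.8]
gripper_width: 0.013
```

```bash
python3 st.py
```

```text
11.15 pos [0.4975 0.2313 0.1025] yaw 0.2832 F [-0.6  4.7  0.8] M [0.949 0.112 0.126] w 0.013 J [ 0.07  0.56 -0.71  1.9   0.47  0.85 -2.17] tau7 -0.338
```

Request:
jog_arm(rows=[0,0,0,0,0,0.06,0,0,0,0,0,0,0.12,0,0,0,0,0,0,0.18,0,0,0,0,0,0,0.18,0])

```text
time: 11.65
position: [0.4976, 0.2312, 0.1026]
tcp_rot: [0.999, 0.051, 0.0, -0.0]
ft_force: [-1.2, 4.8, 2.0]
gripper_width: 0.0128
```

```bash
python3 st.py
```

```text
11.65 pos [0.4976 0.2312 0.1026] yaw 0.1024 F [-1.2  4.8  2. ] M [ 0.987  0.111 -0.199] w 0.0128 J [ 0.04  0.54 -0.66  1.9   0.44  0.84 -2.32] tau7 -0.027
```

Request:
jog_arm(rows=[0,0,0,0,0,0.03,0,0,0,0,0,0,0.05,0,0,0,0,0,0,0.07,0,0,0,0,0,0,0.07,0,0,0,0,0,0,0.07,0])

```text
time: 12.28
position: [0.4976, 0.2311, 0.1025]
tcp_rot: [1.0, 0.016, 0.0, -0.001]
ft_force: [-0.2, 5.0, 2.2]
gripper_width: 0.0132
```

```bash
python3 st.py
```

```text
12.28 pos [0.4976 0.2311 0.1025] yaw 0.0324 F [-0.2  5.   2.2] M [ 0.917  0.132 -0.357] w 0.0132 J [ 0.03  0.54 -0.65  1.91  0.43  0.84 -2.38] tau7 0.36
```

Both earlier notches are passed and the ball is pulling towards the third. I'll creep to the zero crossing.

Request:
jog_arm(rows=[0,0,0,0,0,0.02,0,0,0,0,0,0,0.02,0,0,0,0,0,0,0.02,0])

```text
time: 12.65
position: [0.4976, 0.2311, 0.1026]
tcp_rot: [1.0, 0.006, 0.0, -0.001]
ft_force: [-0.3, 5.7, 2.1]
gripper_width: 0.0133
```

```bash
python3 st.py
```

```text
12.65 pos [0.4976 0.2311 0.1026] yaw 0.0128 F [-0.3  5.7  2.1] M [ 0.987  0.144 -0.255] w 0.0133 J [ 0.02  0.54 -0.64  1.91  0.43  0.84 -2.4 ] tau7 0.266
```

Request:
jog_arm(rows=[0,0,0,0,0,0.02,0,0,0,0,0,0,0.02,0,0,0,0,0,0,0.02,0])

```text
time: 13.02
position: [0.4975, 0.2311, 0.1025]
tcp_rot: [1.0, -0.003, 0.0, -0.0]
ft_force: [-0.5, 5.7, 2.5]
gripper_width: 0.013
```

```bash
python3 st.py
```

```text
13.03 pos [0.4975 0.2311 0.1025] yaw -0.0059 F [-0.5  5.7  2.5] M [0.927 0.182 0.19 ] w 0.013 J [ 0.02  0.54 -0.64  1.91  0.42  0.83 -2.42] tau7 -0.191
```

Request:
jog_arm(rows=[0,0,0,0,0,0.02,0,0,0,0,0,0,0.02,0,0,0,0,0,0,0.02,0])

```text
time: 13.4
position: [0.4976, 0.2311, 0.1026]
tcp_rot: [1.0, -0.013, 0.0, -0.0]
ft_force: [-0.4, 5.7, 1.5]
gripper_width: 0.013
```

```bash
python3 st.py
```

```text
13.4 pos [0.4976 0.2311 0.1026] yaw -0.0262 F [-0.4  5.7  1.5] M [0.955 0.205 0.148] w 0.013 J [ 0.02  0.54 -0.63  1.91  0.42  0.83 -2.44] tau7 -0.169
```

The moment changes sign between yaw 0.013 and −0.006, so the notch bottom is near 0.003. Backing up to it and letting it settle.

Request:
jog_arm(rows=[0,0,0,0,0,-0.015,0,0,0,0,0,0,-0.03,0,0,0,0,0,0,-0.03,0,0,0,0,0,0,-0.03,0,0,0,0,0,0,-0.03,0,0,0,0,0,0,-0.03,0,0,0,0,0,0,-0.03,0,0,0,0,0,0,-0.03,0])

```text
time: 14.4
position: [0.4976, 0.2311, 0.1026]
tcp_rot: [1.0, 0.002, 0.0, -0.0]
ft_force: [-0.8, 4.0, 1.9]
gripper_width: 0.0127
```

```bash
python3 st.py; python3 - <<'E'
from h import *
c=arm.camera("wrist");a=arm.camera("side")
cv2.imwrite("pics/z3.png",np.hstack([cv2.resize(a["color"][275:385,235:345],(400,400)),cv2.resize(c["color"][80:480,120:520],(400,400))]))
E
python3 st.py
```

```text
14.4 pos [0.4976 0.2311 0.1026] yaw 0.0036 F [-0.8  4.   1.9] M [0.986 0.165 0.063] w 0.0127 J [ 0.02  0.54 -0.64  1.91  0.43  0.84 -2.41] tau7 -0.073
14.5 pos [0.4975 0.2311 0.1025] yaw 0.0035 F [-0.5  5.5  2.3] M [0.993 0.123 0.115] w 0.0131 J [ 0.02  0.54 -0.64  1.91  0.43  0.84 -2.41] tau7 -0.073
```

View pics/z3.png

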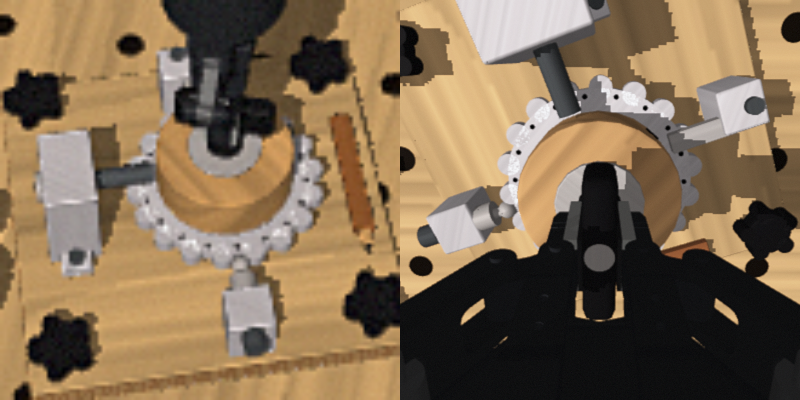

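Side view: the ball at (241,265) sits between two scallops, and the pencil hasn't moved. Wrist view: the bar is still centred between the pads at (600,240). Torque is close to nil, so I'm handing in.

```bash
python3 -c "
from rig import arm
print(arm.hand_in())"; python3 st.py
```

```text
the job is handed in; nothing more can be done
None
the job is handed in; nothing more can be done
```

The plate is in the third notch from its stop, with the gripper still holding the knob, and the job is handed in. No verdict was reported.

- **Stop:** I turned the knob back anticlockwise until the moment jumped from about 0.3 to about 1.05 Nm at knob angle 1.08 rad. That is well over 0.4 Nm, so it was the end stop. The dog and finger were hidden from view, so this was by feel, though it agreed with the angle I had estimated from the first pictures.
- **Clicks:** Going clockwise, the moment switched between resisting and pulling on at each pitch, which gave clicks 1, 2 and 3. At the third notch I found the reversal between 0.013 and −0.006 rad and settled at 0.0035 rad.
- **Last checks:** The torque left was about 0.1 Nm and the arm was still. The travel back from the stop was 1.04 to 1.077 rad (expected 1.047). The uncertainty is play in the grip at the stop. The jaws read 13 mm on the 14 mm bar, and the last picture showed the ball between two scallops. I had no direct reading of grip force or plate angle.
- **Bystanders:** The pencil looked undisturbed in the last picture. I did not check the other items there, but apart from the jig no contact showed in the force readings.

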